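# Log a slide box at the label scanner

## Task

Slide the closed slide box across the surface until it sits flush in the corner of the scanning dock, against both the back fence and the side stop. Then wake the scanner by pressing its long bar switch right down near the middle, so that both ends go down evenly, and let it up; then squeeze the scanner's trigger all the way in toward its fixed grip, hold it a moment and release it, leaving the box seated. Leave the dish, the dropper bottle and the beaker where they stand.

Things in the scene. Friction and masses are not known exactly. Their poses are not given: they have to be found in the camera images.
- slide_box: loose closed dark blue slide box, 98 mm (its x) by 178 mm (its y), 38 mm high, about 0.19 kg, too wide to grasp, upright walls; latch (6 mm proud) on its -x side, lid hinge (5 mm proud, above 20 mm height) on its +x side. Origin: centre of its underside. Slides with a push of 1 to 2 N. Starts 30 to 55 mm away from its seat toward the dock's -x and +y, turned up to 0.2 rad
- dock: fixed; origin on the surface at the inner corner of its two aluminium stops, each 20 mm high, 10 mm thick: back fence with face in plane x = 0, y -10 to 155 mm; side stop with face in plane y = 0, x -105 to 10 mm. Seated box: its +x side on the fence, its -y end on the side stop, its origin at (-49, 89, 0) mm here, axes parallel to the dock's. A pistol-shaped scanner lies at -y of the side stop
- grip_back (a point): point on the back (-y) face of the scanner's fixed grip, opposite the trigger's pad, 60 mm high. The grip runs from the head along the dock's -x to x = -175 mm, centred at y = -124 mm, 28 mm thick in y (33 mm in its end cap beyond x = -161 mm), 42 to 78 mm high; the surface is free below it
- trigger_pad (a point): point on the outer (+y) face of the trigger, 50 mm from its hinge, 60 mm high; moves with it. Across grip and trigger: about 55 mm at rest, 41 mm squeezed, so both fit between fingers from above, or the trigger can be pushed to -y alone. Black lever 76 mm long, 10 mm thick, 48 to 72 mm high, upright hinge at dock (-78, -102) mm, running to -x at the grip's +y side
- trigger (a joint): trigger angle, 0 at rest, 0.28 rad fully squeezed; sprung back to 0: it takes about 2.5 N at the pad to start and 8 N at the end
- wake_bar (a joint): how far the bar switch is pressed down at its middle, 0 at rest, 0.008 m fully down; sprung up: 1.5 N to start, 4.6 N fully down
- wake_tilt (a joint): tilt of the bar along its length, 0 level, positive with its +y end up; springs back; 6 N m/rad, so pressing far from the middle makes it tilt
- bar_mid (a point): middle of the top face of the bar switch, 44 mm above the surface at rest; the bar is 150 mm long along its y, 26 mm wide, white, in a grey housing 176 x 44 mm fixed behind the dock's back fence; the axes of this point are those of the bar
- dish: round dish holding a rubber ring, 69 mm across, 13 mm high, in front of the dock; to be left alone. Origin: centre of its underside
- dropper: dropper bottle with black bulb, 39 mm across, 116 mm high, behind the scanner's head; to be left alone. Origin: centre of its underside
- beaker: 100 ml beaker, 60 mm across, 70 mm high, at the right rear; to be left alone. Origin: centre of its underside
- scanner_nose (a point): window in the nose of the scanner, 60 mm high. The scanner lies on its side, nose to the dock's +y; its head fills x -68 to -12, y -148 to -21 mm of the dock's frame, top 92 mm high

How it is judged:
By the outcome, as a careful person would: the job done as asked, in the order asked, and still so for the second after the job is handed in, with the robot touching nothing.
It also fails if it takes over 72 s, if anything falls off the work surface, if the arm or the gripper's body presses on something with over 40 N, if the wrist force passes 120 N, or if a joint passes its speed limit or range.

## Robot

A 6-joint arm with a two-finger parallel gripper is mounted at the origin on a cart in front of the work surface, level with it; the furniture and walls round the work are solid. World frame = base frame: x ahead of the robot, y to its left, z up, the work surface at z = 0. Lengths are in m, angles in rad, forces in N, time in s.
With the tool pointing down it reaches from about 0.4 to 0.825 m from the base axis. Payload 7 kg.
Tool frame: the origin (TCP) lies between the finger pads; the fingertips stand 22 mm ahead of it and the grasp point (between the pads) lies 3 mm ahead of it (arm.tip_reach is the distance from the TCP to the fingertips, in m); z points along the fingers, y is the line along which they close (so a half turn about z gives the same grasp; the last joint's range is limited). The gripper opens to 88 mm and grips with 3 to 60 N. Pads are 19 mm wide; open, the fingers measure 130 mm over their backs; the gripper's body (78 mm by 193 mm) begins 47 mm behind the grasp point.
Start: joints at [-0.936, 0.359, 0.012, 0, -1.224, -0.288], TCP at [0.229, -0.635, 0.249] pointing down, gripper open.
Joint ranges: [-3.07, 3.07], [-1.43, 2.12], [-1.02, 1.25], [-3.03, 1.67], [-3.05, -0], [-3.03, 3.03]. Speed limits (rad/s): [2.39, 2.39, 3.01, 3.14, 3.14, 3.14].

## Interface

Orientations are given as [roll, pitch, yaw] about the fixed x, y, z axes, in that order (R = Rz(yaw) Ry(pitch) Rx(roll)).
In Python, from station import arm, viewer gives the robot as it stands. The module is installed in compiled form; this text tells all that it offers.
- The arm moves only by the tool apply_moves, never from a script. Its argument "commands" is a list that holds one entry, the list of rows, each a list of 5 numbers: the closure, from -1 (fully open) to 1 (shut), then the shift along the world's x, y, z as a fraction of full scale, then the turn about the world's z as a fraction of full scale. In form: [[[fingers, tx, ty, tz, yaw], ...]]. A call has 1 to 12 rows; each row shifts and turns the commanded pose from where the row before left it; what a row does not reach is not made up. Full scale, the value 1, is 20 cm for a shift and pi rad for a turn. A row lasts 1/10 s, in which the tool goes at most 50 mm and 8.59 degrees, less where a joint would pass 70% of its speed; a pose out of reach is approached as far as the arm can. A call with a number of a shift or a turn outside -1 to 1 is refused whole. A call with a gripper value outside its range is refused whole. The fingers move at their own pace and stop on an object; "force" is the grip in N (left out, the last holds). Time passes only in rows, so rows that do not move let the fingers close. It gives the time, the measured TCP pose, the force, the opening and the grip force at its end, in the units of the state.
- arm.get_state(): the state, without advancing time (a new reading comes with each control period).
- viewer.grab_frame(name): name is "side" or "top" or "wrist"; returns a dict with "image" (480x640x3 uint8, blue, green, red), "mtx" (3x3 intrinsics, pixels), "rvec" (rotation vector, rad) and "tvec" (3), from world to camera coordinates, as OpenCV has them. Camera axes: x right, y down, z forward; pixel columns grow to the right and rows downward; lengths in m; the calibration is good to about 2 mm. A picture is of the moment at which its call begins. There is no depth.
- arm.job_done(): hands the job in; it is judged then, once.
The state is a dict: "t": time; "q": joint angles; "qd": joint speeds; "joint_efforts": joint torques, N m; "eef_pos": TCP position; "ee_rot": TCP orientation; "force": force on the tool from outside, world axes, zero at the start; "moment": the same for the moment, N m; "width": finger opening in m; "gripper_force": force on a finger pad.
Only numpy, scipy, OpenCV 4.12 (cv2) and the standard library are available. Lean on these libraries where they do the work, as an engineer would, in place of code of your own. Each camera call takes 0.05 s, during which the arm holds its last target. There are 200 camera calls.

## Working session

There is one attempt and no reset: what is moved stays moved. The work goes in short steps, Python scripts to look and compute and a tool call to move; the robot and the scene stay as the last step left them, time stands still between calls to the robot, and variables do not carry over. Pictures are saved under pics/ and viewed, at most 10 in all, crops included, and the job is handed in when it is done.

Besides the shell and the picture viewer there is one more tool, called after ">>>" by a JSON object that holds its "fn" and its "kwargs", one argument or row to a line. apply_moves: Moves the arm, as the interface text tells. Shift numbers are shares of 20 cm and turn numbers shares of pi rad, none past 1 either way. Its arguments: {"type":"object","properties":{"commands":{"type":"array","items":{"type":"array","items":{"type":"array","items":{"type":"number"}}}},"force":{"type":"number"}},"required":["commands"]}

```bash
mkdir -p pics; cat > h.py <<'E'
import numpy as np, cv2
from station import arm, viewer
def grab(n, save=None):
    f=viewer.grab_frame(n)
    if save: cv2.imwrite('pics/'+save,f['image'])
    return f
def ray(f,uv,z):
    R,_=cv2.Rodrigues(np.array(f['rvec'],float)); t=np.array(f['tvec'],float).ravel()
    c=-R.T@t
    uv=np.atleast_2d(np.array(uv,float))
    d=np.c_[uv,np.ones(len(uv))]@np.linalg.inv(f['mtx']).T@R
    return c+d*((z-c[2])/d[:,2])[:,None]
def proj(f,P):
    return cv2.projectPoints(np.array(P,float).reshape(-1,3),np.array(f['rvec'],float),np.array(f['tvec'],float),np.array(f['mtx'],float),None)[0].reshape(-1,2)
E
python3 - <<'E'
from h import *
for n in('top','side'):
    f=grab(n,n+'1.png'); np.savez('pics/'+n+'1.npz',**f)
    R,_=cv2.Rodrigues(np.array(f['rvec'],float)); print(n,-R.T@np.array(f['tvec']).ravel(),R[2],f['mtx'][0,0])
print(arm.get_state())
E
```

```text
top [ 0.41059032 -0.07393983  0.99427505] [ 0.17126408  0.0057308  -0.98520849] 474.70634041617683
side [ 0.39058389 -0.76208834  0.53416021] [ 0.22455668  0.80176603 -0.55384612] 434.1694296911403
{'t': 0.1, 'q': array([-9.35908458e-01,  3.59322344e-01,  1.11633586e-02, -3.00695137e-04,
       -1.22409079e+00, -2.88079196e-01]), 'qd': array([-0.00037112, -0.00244121,  0.00199643, -0.00058295, -0.00091999,
       -0.00104588]), 'joint_efforts': array([-4.54158826e-04, -5.84162521e+01,  2.93749273e+01,  7.01536685e+00,
        1.01467530e-02, -9.03086902e-05]), 'eef_pos': array([ 0.22926115, -0.6344534 ,  0.24771879]), 'ee_rot': array([ 3.14011878e+00, -1.41938398e-04, -2.79488626e+00]), 'force': array([ 0.35016072, -0.15594702,  0.14616367]), 'moment': array([0.05859703, 0.0351796 , 0.0432377 ]), 'gripper_force': 0.0, 'width': 0.08755951277973997}
```

View pics/top1.png

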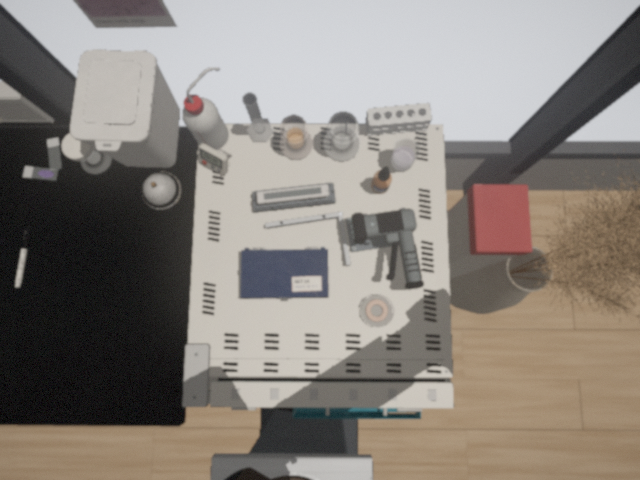

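View pics/side1.png

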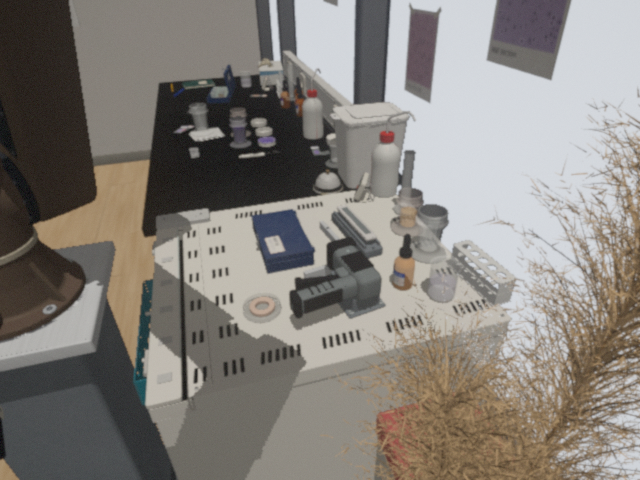

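The top view shows the box around (284,273), fence from (265,225) to (338,215), side stop at (346,250), bar at (293,197), scanner at (390,245), dish at (376,310). I'll enlarge it to get edges.

```bash
python3 - <<'E'
from h import *
im=cv2.imread('pics/top1.png')[170:320,230:430]
cv2.imwrite('pics/c1.png',cv2.resize(im,None,fx=4,fy=4,interpolation=cv2.INTER_CUBIC))
f=dict(np.load('pics/top1.npz'))
full=cv2.imread('pics/top1.png')
b,g,r=[full[...,i].astype(int) for i in range(3)]
m=((b-r>25)&(b<140)).astype(np.uint8); m[:,:220]=0;m[:230]=0;m[305:]=0;m[:,345:]=0
m=cv2.morphologyEx(m,cv2.MORPH_CLOSE,np.ones((9,9)))
c=max(cv2.findContours(m,0,1)[0],key=cv2.contourArea)
rc=cv2.minAreaRect(c);p=cv2.boxPoints(rc);print(rc,p)
w=ray(f,p,.038);print(w,np.linalg.norm(w-np.roll(w,1,0),axis=1))
pts={'fence':[(265,225),(338,215)],'bar':[(253,205),(334,195)]}
for k,v in pts.items():print(k,ray(f,v,.02 if k=='fence' else .044))
print(proj(f,[0,0,0]))
E
```

```text
((280.41778564453125, 286.7559814453125), (16.789854049682617, 19.416486740112305), 34.508522033691406) [[268.      290.     ]
 [279.      274.     ]
 [292.83557 283.51196]
 [281.83557 299.51196]]
[[ 0.47600684  0.04735027  0.038     ]
 [ 0.50833298  0.02591461  0.038     ]
 [ 0.48922932 -0.00236953  0.038     ]
 [ 0.45712563  0.01914887  0.038     ]] [0.03393846 0.03878746 0.03413125 0.03864827]
fence [[ 0.61307968  0.05934327  0.02      ]
 [ 0.63503886 -0.09369801  0.02      ]]
bar [[ 0.65007966  0.08190581  0.044     ]
 [ 0.67183044 -0.08495254  0.044     ]]
[[288.92999775 540.60815121]]
```

View pics/c1.png

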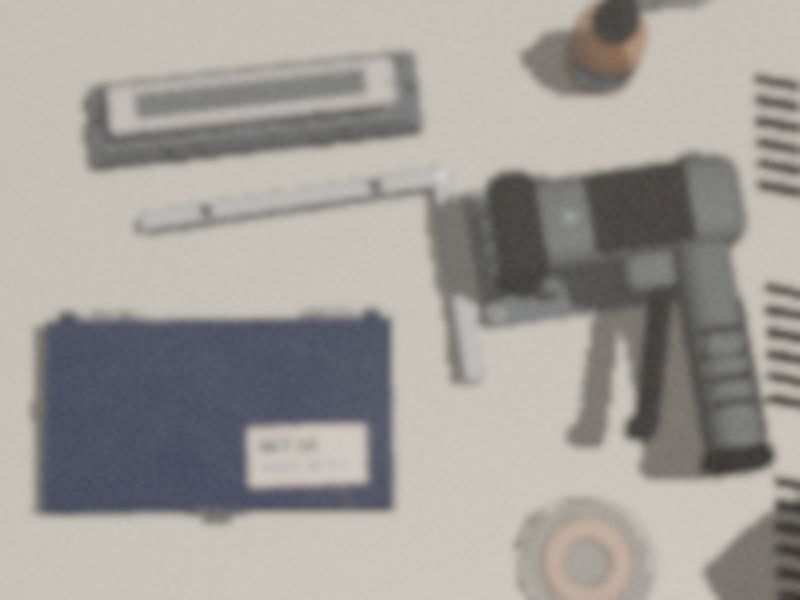

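```bash
python3 - <<'E'
from h import *
f=dict(np.load('pics/top1.npz'))
C=lambda L:np.array(L)/4+[230,170]
box=ray(f,C([(47,322),(388,320),(392,508),(38,512)]),.038);print('box',box,np.linalg.norm(box-np.roll(box,1,0),axis=1),box.mean(0))
fe=ray(f,C([(138,228),(432,187)]),.02);print('fence',fe); d=fe[0]-fe[1];print(np.arctan2(-d[0],d[1]),np.linalg.norm(d))
print('stop',ray(f,C([(436,200),(457,380),(480,378)]),.02))
b=ray(f,C([(107,87),(393,55),(395,105),(110,135)]),.044);print('bar',b,b.mean(0),np.linalg.norm(b-np.roll(b,1,0),axis=1))
print('grip end',ray(f,C([(712,470),(765,460)]),.06),'trig tip',ray(f,C([(642,430)]),.072),'nose/head corners',ray(f,C([(495,180),(735,160)]),.092),'dropper bulb',ray(f,C([(617,20)]),.11))
E
```

```text
box [[ 0.5561017   0.10293402  0.038     ]
 [ 0.55774016 -0.07091063  0.038     ]
 [ 0.46249793 -0.07327961  0.038     ]
 [ 0.45979528  0.10411381  0.038     ]] [0.09631364 0.17385237 0.09527169 0.17741401] [0.50903377 0.0157144  0.038     ]
fence [[ 0.6087988   0.06027937  0.02      ]
 [ 0.63127067 -0.09369752  0.02      ]]
0.14492005314063497 0.15560805153408752
stop [[ 0.62429216 -0.0957952   0.02      ]
 [ 0.52930913 -0.10658546  0.02      ]
 [ 0.53039115 -0.11845769  0.02      ]]
bar [[ 0.67831699  0.07499711  0.044     ]
 [ 0.69589569 -0.07298975  0.044     ]
 [ 0.66913398 -0.07411314  0.044     ]
 [ 0.65275724  0.07270323  0.044     ]] [6.74025976e-01 1.49362795e-04 4.40000000e-02] [0.02566247 0.14902726 0.02678528 0.14772692]
grip end [[ 0.48047102 -0.23021344  0.06      ]
 [ 0.48547217 -0.25633558  0.06      ]] trig tip [[ 0.49884743 -0.19469963  0.072     ]] nose/head corners [[ 0.61854703 -0.12289963  0.092     ]
 [ 0.62889736 -0.23988356  0.092     ]] dropper bulb [[ 0.69394043 -0.18141933  0.11      ]]
```

The crop shows the box edges, fence with yaw of about 0.13 rad, and the corner near (435,190). Next comes a closer look with the wrist camera.

>>> {"fn": "apply_moves", "kwargs": {
  "commands": [
    [[-1, 0.1, 0.21, 0.04, -0.006], [-1, 0.1, 0.21, 0.04, -0.006], [-1, 0.1, 0.21, 0.04, -0.006], [-1, 0.1, 0.21, 0.04, -0.006], [-1, 0.1, 0.21, 0.04, -0.006], [-1, 0.1, 0.21, 0.04, -0.006], [-1, 0.1, 0.21, 0.04, -0.006], [-1, 0.1, 0.21, 0.04, -0.006], [-1, 0.1, 0.21, 0.04, -0.006], [-1, 0.1, 0.21, 0.04, -0.006], [-1, 0.1, 0.21, 0, -0.006], [-1, 0.1, 0.21, 0, -0.006]]
  ]
}}

```text
t: 1.3
eef_pos: [0.4697, -0.1289, 0.3289]
ee_rot: [3.141, 0.001, -3.022]
force: [1.9, -0.4, 0.3]
width: 0.0876
gripper_force: 0.0
```

>>> {"fn": "apply_moves", "kwargs": {
  "commands": [
    [[-1, 0.1, 0.2, 0, 0], [-1, 0, 0.1, 0, 0], [-1, 0, 0, 0, 0], [-1, 0, 0, 0, 0]]
  ]
}}

```text
t: 1.7
eef_pos: [0.4892, -0.0705, 0.3283]
ee_rot: [-3.142, -0.001, -3.02]
force: [-0.1, -1.3, -0.3]
width: 0.0875
gripper_force: 0.0
```

```bash
python3 - <<'E'
from h import *
f=grab('wrist','w1.png'); np.savez('pics/w1.npz',**f)
R,_=cv2.Rodrigues(np.array(f['rvec'],float)); print(-R.T@np.array(f['tvec']).ravel(),R,f['mtx'][0,0])
E
```

```text
[ 0.41628219 -0.07895509  0.46501505] [[-1.21568420e-01  9.92583044e-01  1.43637659e-04]
 [ 9.56054363e-01  1.17055603e-01  2.68808559e-01]
 [ 2.66798004e-01  3.28159571e-02 -9.63193614e-01]] 401.1536422869561
```

View pics/w1.png

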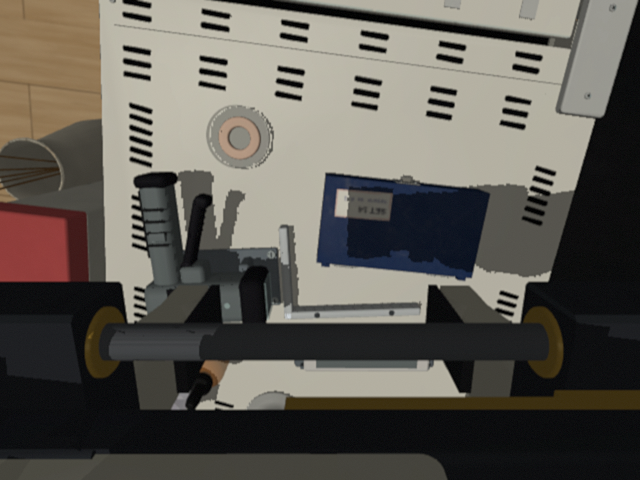

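The wrist view shows the box at (405,225), side stop (287,265), fence (355,311), and grip and trigger on the left. Zooming on the dock.

```bash
python3 - <<'E'
import cv2
im=cv2.imread('pics/w1.png')[168:328,130:430]
cv2.imwrite('pics/c2.png',cv2.resize(im[50:,:][:, :],None,fx=2.6,fy=2.6,interpolation=cv2.INTER_CUBIC))
im=cv2.imread('pics/w1.png')[165:325,270:480]
cv2.imwrite('pics/c2.png',cv2.resize(im,None,fx=3.5,fy=3.5,interpolation=cv2.INTER_CUBIC))
E
```

```text
(no output)
```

View pics/c2.png

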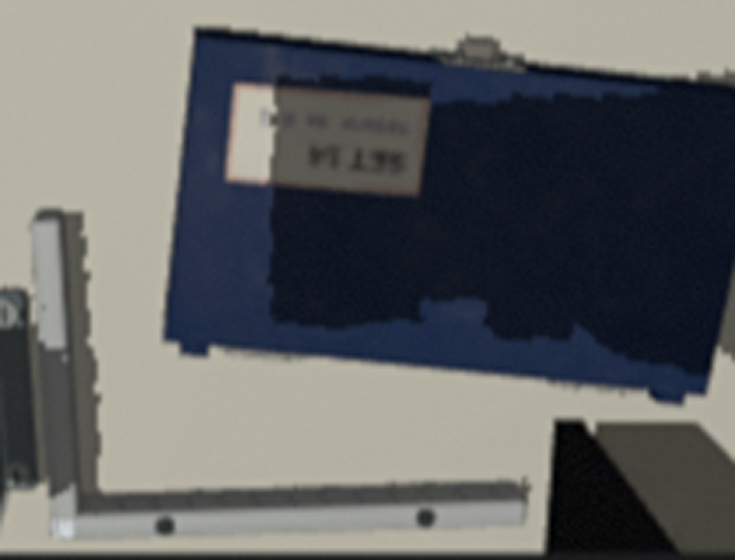

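```bash
python3 - <<'E'
from h import *
f=dict(np.load('pics/w1.npz')); t=dict(np.load('pics/top1.npz'))
C=lambda L:np.array(L)/3.5+[270,165]
fe=ray(f,C([(80,516),(525,503)]),.02);st=ray(f,C([(63,220),(77,512)]),.02)
print(fe,st); d=fe[1]-fe[0];print(np.arctan2(-d[0],d[1]),np.linalg.norm(d));e=st[1]-st[0];print(np.arctan2(e[1],e[0]))
box=ray(f,C([(195,37),(735,88),(706,390),(163,340)]),.038);print('box',box,box.mean(0),np.linalg.norm(box-np.roll(box,1,0),axis=1));d=box[3]-box[0];print(np.arctan2(d[1],d[0])); d=box[2]-box[3];print(np.arctan2(-d[0],d[1]))
for yaw in(.12,):
  R=np.array([[np.cos(yaw),-np.sin(yaw)],[np.sin(yaw),np.cos(yaw)]]);o=fe[0,:2]
  for z,P in((.06,[[-175,-140.5],[-175,-107.5]]),(.092,[[-68,-148],[-68,-21]]),(.02,[[-105,0],[0,155],[0,0]])):
    w=[*((o+np.array(p)/1000@R.T)for p in P)]; w=np.c_[w,[z]*len(w)]; print(z,w.round(3).tolist(),'wrist',proj(f,w).round().tolist(),'topcrop',((proj(t,w)-[230,170])*4).round().tolist())
E
```

```text
[[ 0.63208666 -0.08986287  0.02      ]
 [ 0.60855285  0.06208022  0.02      ]] [[ 0.52796496 -0.10601728  0.02      ]
 [ 0.63071018 -0.09104521  0.02      ]]
0.15366471605638504 0.153754815072674
0.14470193643309118
box [[ 0.4620722  -0.07093983  0.038     ]
 [ 0.45737533  0.09432892  0.038     ]
 [ 0.55446017  0.10711134  0.038     ]
 [ 0.55889088 -0.06926359  0.038     ]] [0.50819965 0.01530921 0.038     ] [0.09683319 0.16533548 0.09792271 0.17643056]
0.017311521243126224
0.02511566060267946
0.06 [[0.475, -0.25, 0.06], [0.471, -0.218, 0.06]] wrist [[146.0, 169.0], [179.0, 169.0]] topcrop [[753.0, 481.0], [687.0, 489.0]]
0.092 [[0.582, -0.245, 0.092], [0.567, -0.119, 0.092]] wrist [[137.0, 281.0], [265.0, 281.0]] topcrop [[748.0, 254.0], [487.0, 284.0]]
0.02 [[0.528, -0.102, 0.02], [0.614, 0.064, 0.02], [0.632, -0.09, 0.02]] wrist [[291.0, 228.0], [421.0, 313.0], [293.0, 312.0]] topcrop [[449.0, 383.0], [131.0, 219.0], [425.0, 185.0]]
```

Dock: yaw about 0.15 rad, corner about (0.632, -0.091). Box is at (0.508, 0.015) with yaw about 0.02. I'll go behind its -x side with open fingers and square it onto the fence.

>>> {"fn": "apply_moves", "kwargs": {
  "commands": [
    [[-1, -0.05, 0.065, -0.19, 0.0016], [-1, -0.05, 0.065, -0.19, 0.0016], [-1, -0.05, 0.065, -0.19, 0.0016], [-1, -0.05, 0.065, -0.19, 0.0016], [-1, -0.05, 0.065, -0.19, 0.0016], [-1, -0.05, 0.065, -0.19, 0.0016], [-1, 0, 0, -0.15, 0], [-1, 0, 0, -0.12, 0], [-1, 0, 0, -0.08, 0], [-1, 0, 0, 0, 0], [-1, 0, 0, 0, 0]]
  ]
}}

```text
t: 2.85
eef_pos: [0.4295, 0.0065, 0.0308]
ee_rot: [-3.141, -0.0, -2.992]
force: [-0.2, 0.5, 0.9]
width: 0.0878
gripper_force: 0.0
```

>>> {"fn": "apply_moves", "kwargs": {
  "commands": [
    [[-1, 0.025, 0.0037, 0, 0], [-1, 0.025, 0.0037, 0, 0], [-1, 0.025, 0.0037, 0, 0], [-1, 0.025, 0.0037, 0, 0], [-1, 0.025, 0.0037, 0, 0], [-1, 0.025, 0.0037, 0, 0], [-1, 0.025, 0.0037, 0, 0], [-1, 0.025, 0.0037, 0, 0], [-1, 0.025, 0.0037, 0, 0], [-1, 0.025, 0.0037, 0, 0], [-1, 0.025, 0.0037, 0, 0], [-1, 0.025, 0.0037, 0, 0]]
  ]
}}

```text
t: 4.05
eef_pos: [0.4899, 0.0162, 0.0305]
ee_rot: [3.142, 0.0, -2.991]
force: [-0.6, -0.0, -0.5]
width: 0.0876
gripper_force: 0.4
```

>>> {"fn": "apply_moves", "kwargs": {
  "commands": [
    [[-1, 0.015, 0.0022, 0, 0], [-1, 0.015, 0.0022, 0, 0], [-1, 0, 0, 0, 0]]
  ]
}}

```text
t: 4.35
eef_pos: [0.496, 0.0171, 0.0306]
ee_rot: [3.142, 0.001, -2.991]
force: [-0.1, -0.0, 0.1]
width: 0.0874
gripper_force: 0.0
```

>>> {"fn": "apply_moves", "kwargs": {
  "commands": [
    [[-1, 0.012, 0.0018, 0, 0], [-1, 0.012, 0.0018, 0, 0], [-1, 0.012, 0.0018, 0, 0], [-1, 0, 0, 0, 0]]
  ]
}}

```text
t: 4.75
eef_pos: [0.5032, 0.0182, 0.0306]
ee_rot: [3.142, 0.001, -2.991]
force: [-0.3, -0.2, 0.5]
width: 0.0874
gripper_force: 0.0
```

>>> {"fn": "apply_moves", "kwargs": {
  "commands": [
    [[-1, 0.008, 0.0012, 0, 0], [-1, 0.008, 0.0012, 0, 0], [-1, 0, 0, 0, 0]]
  ]
}}

```text
t: 5.05
eef_pos: [0.5043, 0.0181, 0.0302]
ee_rot: [-3.141, -0.003, -2.991]
force: [-6.2, 0.1, 3.2]
width: 0.0874
gripper_force: 2.8
```

Seated on the fence with about 6 N. Now I retreat, close the fingers and go to the +y end.

>>> {"fn": "apply_moves", "kwargs": {
  "commands": [
    [[-1, -0.05, -0.0075, 0, 0], [-1, -0.03, -0.005, 0.05, 0], [1, 0, 0, 0.15, 0], [1, 0, 0, 0.15, 0], [1, 0.09, 0.23, 0, 0], [1, 0.09, 0.23, 0, 0], [1, 0.1, 0.24, 0, 0], [1, 0, 0, 0, 0], [1, 0, 0, -0.15, 0], [1, 0, 0, -0.12, 0], [1, 0, 0, -0.08, 0], [1, 0, 0, 0, 0]]
  ]
}}

```text
t: 6.25
eef_pos: [0.5435, 0.1533, 0.0292]
ee_rot: [-3.14, -0.003, -2.991]
force: [0.2, 0.3, -0.2]
width: 0.0132
gripper_force: 0.0
```

```bash
python3 - <<'E'
from h import *
f=grab('top','t2.png'); np.savez('pics/t2.npz',**f)
im=f['image'][160:310,210:410]
cv2.imwrite('pics/c3.png',cv2.resize(im,None,fx=4,fy=4,interpolation=cv2.INTER_CUBIC))
print(arm.get_state()['width'])
E
```

```text
0.009256120271536813
```

View pics/c3.png

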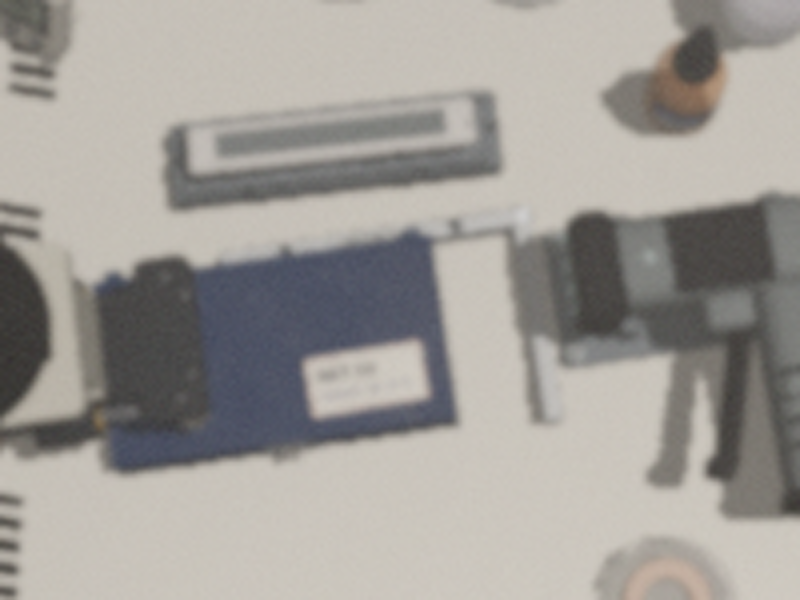

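Box lies flush on the fence (crop top edge parallel), with a gap to the side stop at crop x 435 to 515. Pushing toward -y.

>>> {"fn": "apply_moves", "kwargs": {
  "commands": [
    [[1, 0.0037, -0.025, 0, 0], [1, 0.0037, -0.025, 0, 0], [1, 0.0037, -0.025, 0, 0], [1, 0.0037, -0.025, 0, 0], [1, 0.0037, -0.025, 0, 0], [1, 0.0037, -0.025, 0, 0], [1, 0.0037, -0.025, 0, 0], [1, 0.0037, -0.025, 0, 0], [1, 0.0037, -0.025, 0, 0], [1, 0, 0, 0, 0]]
  ]
}}

```text
t: 7.3
eef_pos: [0.5513, 0.1082, 0.0302]
ee_rot: [-3.141, -0.001, -2.992]
force: [0.1, -1.6, 0.3]
width: 0.0002
gripper_force: 0.0
```

>>> {"fn": "apply_moves", "kwargs": {
  "commands": [
    [[1, 0.0015, -0.01, 0, 0], [1, 0.0015, -0.01, 0, 0], [1, 0.0015, -0.01, 0, 0], [1, 0, 0, 0, 0]]
  ]
}}

```text
t: 7.7
eef_pos: [0.5524, 0.1028, 0.0304]
ee_rot: [-3.141, -0.001, -2.991]
force: [-1.1, 0.8, 0.0]
width: 0.0006
gripper_force: 0.0
```

>>> {"fn": "apply_moves", "kwargs": {
  "commands": [
    [[1, 0.0015, -0.01, 0, 0], [1, 0.0015, -0.01, 0, 0], [1, 0, 0, 0, 0]]
  ]
}}

```text
t: 8.0
eef_pos: [0.5532, 0.0989, 0.0305]
ee_rot: [-3.141, -0.0, -2.991]
force: [-0.1, -0.7, -0.3]
width: 0.0002
gripper_force: 0.0
```

>>> {"fn": "apply_moves", "kwargs": {
  "commands": [
    [[1, 0.0012, -0.008, 0, 0], [1, 0.0012, -0.008, 0, 0], [1, 0, 0, 0, 0]]
  ]
}}

```text
t: 8.3
eef_pos: [0.5537, 0.0958, 0.0306]
ee_rot: [-3.142, 0.0, -2.991]
force: [-0.2, -0.1, -0.2]
width: 0.0004
gripper_force: 0.0
```

>>> {"fn": "apply_moves", "kwargs": {
  "commands": [
    [[1, 0.0012, -0.008, 0, 0], [1, 0.0012, -0.008, 0, 0], [1, 0, 0, 0, 0]]
  ]
}}

```text
t: 8.6
eef_pos: [0.5541, 0.0943, 0.0306]
ee_rot: [3.14, 0.001, -2.991]
force: [-4.5, 11.0, 0.7]
width: 0.0002
gripper_force: 5.7
```

>>> {"fn": "apply_moves", "kwargs": {
  "commands": [
    [[1, 0.0012, -0.008, 0, 0], [1, 0.0012, -0.008, 0, 0], [1, 0, 0, 0, 0]]
  ]
}}

```text
t: 8.9
eef_pos: [0.5543, 0.0939, 0.0307]
ee_rot: [3.137, 0.002, -2.991]
force: [-13.1, 27.8, 2.9]
width: 0.0003
gripper_force: 14.7
```

>>> {"fn": "apply_moves", "kwargs": {
  "commands": [
    [[1, -0.015, 0.1, 0, 0], [1, -0.007, 0.05, 0, 0], [-1, 0, 0, 0.18, 0], [-1, 0, 0, 0.17, 0], [-1, -0.1, -0.22, 0, 0], [-1, -0.1, -0.23, 0, 0], [-1, -0.1, -0.25, 0, 0], [-1, 0, 0, 0, 0], [-1, 0, 0, -0.15, 0], [-1, 0, 0, -0.12, 0], [-1, 0, 0, -0.08, 0], [-1, 0, 0, 0, 0]]
  ]
}}

```text
t: 10.1
eef_pos: [0.4903, -0.0174, 0.0287]
ee_rot: [-3.141, -0.004, -2.991]
force: [0.1, 0.4, -0.4]
width: 0.0751
gripper_force: 0.0
```

>>> {"fn": "apply_moves", "kwargs": {
  "commands": [
    [[-1, 0.025, 0.0037, 0, 0], [-1, 0.025, 0.0037, 0, 0], [-1, 0.013, 0.002, 0, 0], [-1, 0, 0, 0, 0]]
  ]
}}

```text
t: 10.5
eef_pos: [0.5054, -0.0145, 0.0313]
ee_rot: [3.141, 0.002, -2.991]
force: [-0.6, -0.7, -0.0]
width: 0.0876
gripper_force: 0.0
```

>>> {"fn": "apply_moves", "kwargs": {
  "commands": [
    [[-1, 0.01, 0.0015, 0, 0], [-1, 0.01, 0.0015, 0, 0], [-1, 0.005, 0.0008, 0, 0], [-1, 0, 0, 0, 0]]
  ]
}}

```text
t: 10.9
eef_pos: [0.5091, -0.0142, 0.0305]
ee_rot: [-3.142, -0.001, -2.991]
force: [-1.3, -0.9, 1.0]
width: 0.0876
gripper_force: 0.5
```

>>> {"fn": "apply_moves", "kwargs": {
  "commands": [
    [[-1, 0.008, 0.001, 0, 0], [-1, 0.008, 0.001, 0, 0], [-1, 0, 0, 0, 0]]
  ]
}}

```text
t: 11.2
eef_pos: [0.5093, -0.0145, 0.0299]
ee_rot: [-3.141, -0.006, -2.991]
force: [-9.1, -0.1, 7.0]
width: 0.0871
gripper_force: 4.7
```

>>> {"fn": "apply_moves", "kwargs": {
  "commands": [
    [[-1, -0.06, -0.009, 0, 0], [-1, -0.1, -0.015, 0, 0], [-1, -0.1, -0.015, 0.1, 0], [-1, -0.15, -0.1, 0.2, 0], [-1, -0.15, -0.2, 0.1, 0], [-1, 0, -0.23, 0, 0], [-1, 0, -0.23, 0, 0], [-1, 0, 0, 0, 0]]
  ]
}}

```text
t: 12.0
eef_pos: [0.4043, -0.1731, 0.1067]
ee_rot: [-3.141, 0.002, -2.996]
force: [0.0, -0.2, -1.4]
width: 0.0875
gripper_force: 0.0
```

```bash
python3 - <<'E'
from h import *
f=grab('top','t3.png'); np.savez('pics/t3.npz',**f)
im=f['image'][170:320,230:430]
cv2.imwrite('pics/c4.png',cv2.resize(im,None,fx=4,fy=4,interpolation=cv2.INTER_CUBIC))
E
```

```text
(no output)
```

View pics/c4.png

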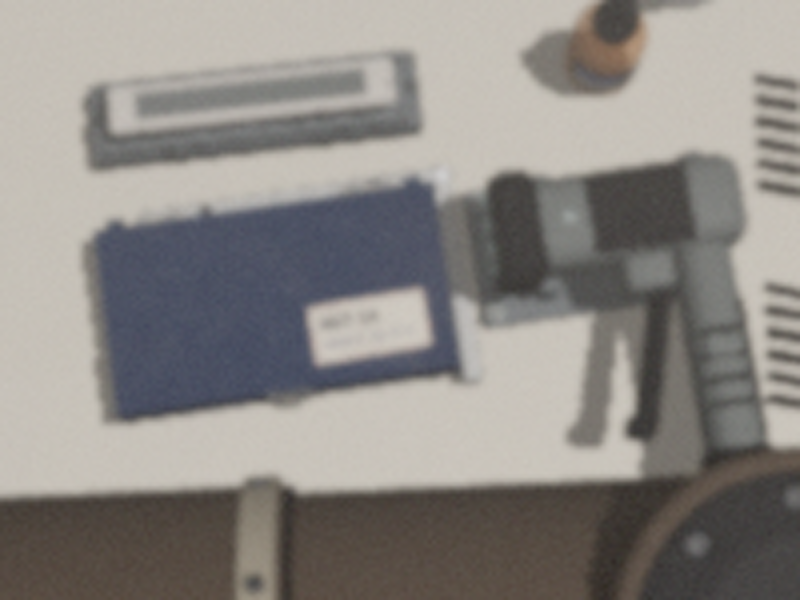

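Box is flush on both stops. Now on to the bar at (0.674, 0.000), fingers closed.

>>> {"fn": "apply_moves", "kwargs": {
  "commands": [
    [[1, 0, 0, 0.24, 0], [1, 0.19, 0.124, 0.04, 0], [1, 0.19, 0.124, 0, 0], [1, 0.19, 0.124, 0, 0], [1, 0.19, 0.124, 0, 0], [1, 0.19, 0.124, 0, 0], [1, 0.19, 0.124, 0, 0], [1, 0.19, 0.124, 0, 0], [1, 0, 0, -0.2, 0], [1, 0, 0, -0.15, 0], [1, 0, 0, 0, 0], [1, 0, 0, 0, 0]]
  ]
}}

```text
t: 13.25
eef_pos: [0.6707, 0.0053, 0.0924]
ee_rot: [-3.141, -0.001, -2.989]
force: [-0.1, -0.6, 1.0]
width: 0.0012
gripper_force: 0.0
```

>>> {"fn": "apply_moves", "kwargs": {
  "commands": [
    [[1, 0.016, -0.025, 0, 0], [1, 0, 0, -0.06, 0], [1, 0, 0, -0.06, 0], [1, 0, 0, 0, 0], [1, 0, 0, 0, 0]]
  ]
}}

```text
t: 13.75
eef_pos: [0.6737, -0.0008, 0.0679]
ee_rot: [-3.141, -0.001, -2.991]
force: [-0.6, 0.6, 0.3]
width: 0.0011
gripper_force: 0.0
```

>>> {"fn": "apply_moves", "kwargs": {
  "commands": [
    [[1, 0, 0, -0.01, 0], [1, 0, 0, -0.01, 0], [1, 0, 0, 0, 0]]
  ]
}}

```text
t: 14.05
eef_pos: [0.6743, -0.0006, 0.0644]
ee_rot: [-3.141, 0.001, -2.991]
force: [-0.1, -1.0, 1.1]
width: 0.0004
gripper_force: 0.8
```

>>> {"fn": "apply_moves", "kwargs": {
  "commands": [
    [[1, 0, 0, -0.01, 0], [1, 0, 0, -0.01, 0], [1, 0, 0, 0, 0]]
  ]
}}

```text
t: 14.35
eef_pos: [0.6743, -0.0006, 0.0603]
ee_rot: [-3.141, 0.001, -2.991]
force: [0.8, -0.5, 3.8]
width: 0.0001
gripper_force: 1.6
```

>>> {"fn": "apply_moves", "kwargs": {
  "commands": [
    [[1, 0, 0, -0.01, 0], [1, 0, 0, -0.005, 0], [1, 0, 0, 0, 0]]
  ]
}}

```text
t: 14.65
eef_pos: [0.6743, -0.0006, 0.0582]
ee_rot: [-3.141, 0.001, -2.99]
force: [-1.1, -0.5, 8.5]
width: 0.0005
gripper_force: 4.3
```

>>> {"fn": "apply_moves", "kwargs": {
  "commands": [
    [[1, 0, 0, -0.006, 0], [1, 0, 0, 0, 0], [1, 0, 0, 0, 0]]
  ]
}}

```text
t: 14.95
eef_pos: [0.6744, -0.0006, 0.058]
ee_rot: [-3.141, 0.001, -2.99]
force: [-4.3, -0.5, 14.1]
width: 0.0003
gripper_force: 7.7
```

Bar bottomed evenly at 14 N. I lift off and go to the trigger, target TCP xy (0.521, -0.230).

>>> {"fn": "apply_moves", "kwargs": {
  "commands": [
    [[1, 0, 0, 0.05, 0], [1, 0, 0, 0.1, 0], [1, 0, 0, 0.2, 0], [-1, 0, 0, 0.2, 0], [-1, -0.128, -0.192, 0, 0], [-1, -0.128, -0.192, 0, 0], [-1, -0.128, -0.192, 0, 0], [-1, -0.128, -0.192, 0, 0], [-1, -0.128, -0.192, 0, 0], [-1, -0.128, -0.192, 0, 0], [-1, 0, 0, 0, 0], [-1, 0, 0, 0, 0]]
  ]
}}

```text
t: 16.15
eef_pos: [0.5195, -0.2318, 0.166]
ee_rot: [3.141, -0.0, -2.993]
force: [0.6, -0.1, 1.0]
width: 0.067
gripper_force: 0.0
```

```bash
python3 - <<'E'
from h import *
f=grab('wrist','w3.png'); np.savez('pics/w3.npz',**f)
s=grab('side','s3.png')
R,_=cv2.Rodrigues(np.array(f['rvec'],float)); print(-R.T@np.array(f['tvec']).ravel(), arm.get_state()['eef_pos'])
a=f['image'][:400]; b=cv2.resize(s['image'][180:360,230:470],None,fx=2,fy=2)
cv2.imwrite('pics/c5.png',cv2.resize(np.hstack([a,cv2.copyMakeBorder(b,0,40,0,0,0)]),None,fx=.7,fy=.7))
E
```

```text
[ 0.44680734 -0.24222496  0.302675  ] [ 0.52068816 -0.23059696  0.16595777]
```

View pics/c5.png

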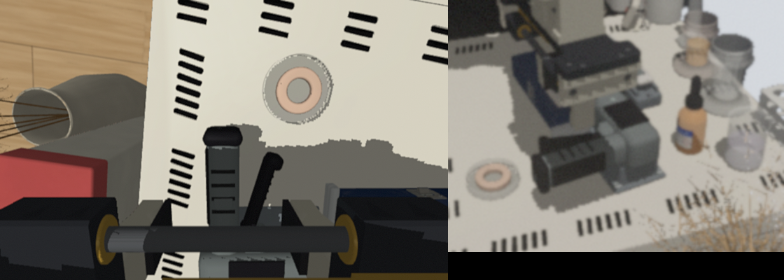

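```bash
python3 - <<'E'
from h import *
f=dict(np.load('pics/w3.npz'))
R=np.array([[np.cos(.15),-np.sin(.15)],[np.sin(.15),np.cos(.15)]])
D=lambda w:((w[:,:2]-[.630,-.095])@R*1000).round(1)
print(D(ray(f,np.array([(209,200),(237,200),(209,150),(237,150)])/.7,.078)),D(ray(f,np.array([(265,200),(283,160),(207,136),(241,136)])/.7,.072)),D(np.array([[.5207,-.2306]])))
E
```

```text
[[-113.1 -133.2]
 [-113.  -109.2]
 [-156.7 -132.4]
 [-156.7 -109.6]] [[-110.6  -84.3]
 [-146.7  -70.4]
 [-167.3 -134.2]
 [-167.2 -106.1]] [[-128.3 -117.7]]
```

Grip and trigger lie between the fingers; a +3 mm y correction centres it. Descending.

>>> {"fn": "apply_moves", "kwargs": {
  "commands": [
    [[-1, 0, 0.015, 0, 0], [-1, 0, 0, -0.15, 0], [-1, 0, 0, -0.15, 0], [-1, 0, 0, -0.1, 0], [-1, 0, 0, -0.07, 0], [-1, 0, 0, -0.045, 0], [-1, 0, 0, 0, 0], [-1, 0, 0, 0, 0]]
  ]
}}

```text
t: 17.05
eef_pos: [0.521, -0.2276, 0.0634]
ee_rot: [-3.141, 0.0, -2.99]
force: [0.0, -0.4, 0.6]
width: 0.0875
gripper_force: 0.0
```

>>> {"fn": "apply_moves", "kwargs": {
  "commands": [
    [[1, 0, 0, 0, 0], [1, 0, 0, 0, 0], [1, 0, 0, 0, 0], [1, 0, 0, 0, 0], [1, 0, 0, 0, 0], [1, 0, 0, 0, 0], [1, 0, 0, 0, 0], [1, 0, 0, 0, 0], [1, 0, 0, 0, 0], [1, 0, 0, 0, 0], [1, 0, 0, 0, 0], [1, 0, 0, 0, 0]]
  ],
  "force": 18
}}

```text
t: 18.25
eef_pos: [0.5192, -0.2285, 0.0629]
ee_rot: [3.142, -0.002, -2.991]
force: [-5.1, -2.4, -0.8]
width: 0.0408
gripper_force: 26.9
```

>>> {"fn": "apply_moves", "kwargs": {
  "commands": [
    [[1, 0, 0, 0, 0], [1, 0, 0, 0, 0], [1, 0, 0, 0, 0], [1, 0, 0, 0, 0], [1, 0, 0, 0, 0], [1, 0, 0, 0, 0], [1, 0, 0, 0, 0], [1, 0, 0, 0, 0]]
  ]
}}

```text
t: 19.05
eef_pos: [0.5192, -0.2285, 0.0629]
ee_rot: [3.142, -0.002, -2.991]
force: [-4.5, -3.1, -1.3]
width: 0.0405
gripper_force: 26.9
```

>>> {"fn": "apply_moves", "kwargs": {
  "commands": [
    [[-1, 0, 0, 0, 0], [-1, 0, 0, 0, 0], [-1, 0, 0, 0, 0], [-1, 0, 0, 0, 0], [-1, 0, 0, 0, 0], [-1, 0, 0, 0, 0], [-1, 0, 0, 0, 0], [-1, 0, 0, 0, 0], [-1, 0, 0, 0, 0], [-1, 0, 0, 0, 0]]
  ]
}}

```text
t: 20.05
eef_pos: [0.5235, -0.229, 0.0645]
ee_rot: [-3.139, 0.005, -2.99]
force: [5.7, -2.6, -1.0]
width: 0.0873
gripper_force: 2.5
```

>>> {"fn": "apply_moves", "kwargs": {
  "commands": [
    [[-1, 0, 0, 0.1, 0], [-1, 0, 0, 0.2, 0], [-1, 0, 0, 0.2, 0], [-1, 0, 0, 0.2, 0], [-1, -0.1, -0.2, 0, 0], [-1, -0.1, -0.2, 0, 0], [-1, -0.1, -0.2, 0, 0], [-1, -0.1, -0.2, 0, 0], [-1, 0, 0, 0, 0], [-1, 0, 0, 0, 0]]
  ]
}}

```text
t: 21.05
eef_pos: [0.4395, -0.3892, 0.2032]
ee_rot: [-3.141, -0.0, -2.993]
force: [0.5, 1.4, -0.1]
width: 0.0876
gripper_force: 0.0
```

```bash
python3 - <<'E'
from h import *
f=grab('top','t4.png')
cv2.imwrite('pics/c6.png',cv2.resize(f['image'][170:320,230:430],None,fx=4,fy=4,interpolation=cv2.INTER_CUBIC))
E
```

```text
(no output)
```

View pics/c6.png

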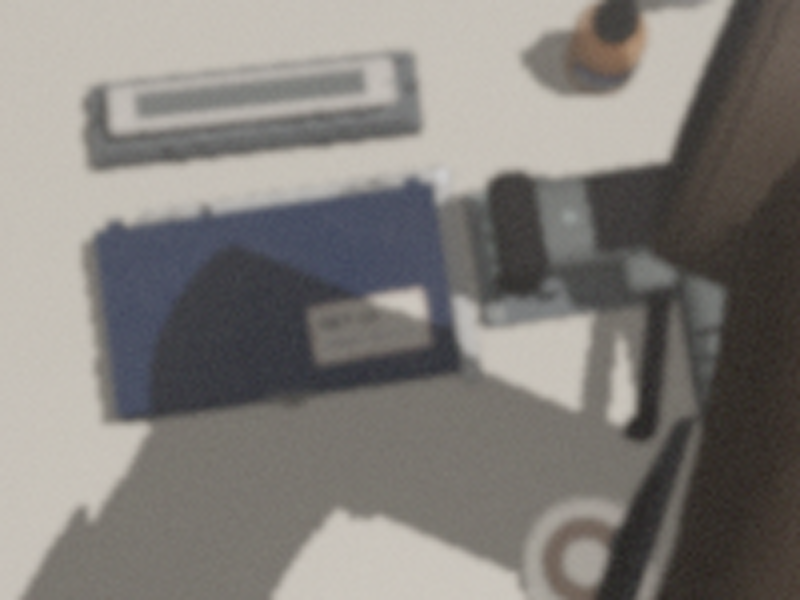

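The box is still seated (same pixels), the trigger tip is back at (642,430), and the bar, dropper and dish are unchanged. Handing in.

```bash
python3 -c "
from station import arm
print(arm.job_done())"
```

```text
the job is handed in; nothing more can be done
None
```

I handed the job in at about 21 s: the box sits flush in the dock corner, the bar was pressed down near its middle and let up, and the trigger was squeezed to 41 mm, held about a second and released. The dish and dropper bottle look unmoved in the last picture; the beaker was outside that picture and I didn't check it, and the hand-in returned no verdict.

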